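Mount the ring mandrel in its inclined bench holder

ROBOT

A 6-joint arm with a two-finger parallel gripper is mounted at the origin on the work surface. World frame = base frame: x ahead of the robot, y to its left, z up, the work surface at z = 0. Lengths are in mm, angles in rad, forces in N, time in s.
With the tool pointing down it reaches from about 300 to 775 mm from the base axis. Payload 14.6 kg.
Tool frame: the origin (TCP) lies at the very end of the fingers, on their centre line; the grasp point (between the pads) lies 19 mm behind it (grip_point_offset is the distance from the TCP to the grasp point, in mm); z points along the fingers, y is the line along which they close (so a half turn about z gives the same grasp; the last joint's range is limited). The gripper opens to 94 mm and grips with 3 to 60 N. Pads are 16 mm wide; open, the fingers measure 119 mm over their backs; the gripper's body (75 mm by 177 mm) begins 78 mm behind the grasp point.
Start: joints at [-1.395, 0.3, 1.521, -0, 1.321, -0.067], TCP at [132.225, -533.859, 184.946] pointing down, gripper open.
Joint ranges: [-3.03, 3.03], [-0.79, 2.21], [0.23, 2.52], [-1.04, 4.18], [0, 3.07], [-2.55, 2.55]. Speed limits (rad/s): [2.22, 2.22, 2.57, 3.14, 3.14, 3.14].

INTERFACE

Orientations are given as [roll, pitch, yaw] about the fixed x, y, z axes, in that order (R = Rz(yaw) Ry(pitch) Rx(roll)).
In Python, from cell import read_state, camera, camera_info, sign_off, grip_point_offset gives the robot as it stands.
- The arm moves only by the shell command python3 -m handwheel 'ROWS' [FORCE]. ROWS is text: rows parted by semicolons, each of 5 numbers parted by spaces: the shift along the world's x, y, z in units of 40 mm (1.0 is 40 mm), then the turn about the world's z in units of 5 degrees (1.0 is 5 degrees), then the closure, from 0 (fully open) to 1 (shut). In form: dx dy dz yaw gripper; .... A call has 1 to 12 rows; each row shifts and turns the commanded pose from where the row before left it; what a row does not reach is not made up. A row lasts 1/12 s, in which the tool goes at most 41.7 mm and 7.16 degrees, less where a joint would pass 70% of its speed; a pose out of reach is approached as far as the arm can. A call is refused whole if a number of a shift passes 1 or a number of a turn 1, either way. A call with a gripper value outside its range is refused whole. The fingers move at their own pace and stop on an object; FORCE is the grip in N (left out, the last holds). Time passes only in rows, so rows that do not move let the fingers close. It gives the time, the measured TCP pose, the force, the opening and the grip force at its end, in the units of the state.
- read_state(): the state, without advancing time (a new reading comes with each control period).
- camera(name): name is "scene" or "top"; returns (picture, depth): 384x512x3 uint8, red, green, blue; 384x512 float32, mm along the optical axis (not along the pixel's ray), 0 where there is no reading.
- camera_info(name): a dict with "intrinsics" (3x3 intrinsics, pixels), "world_from_camera" (4x4, takes a point from camera to world coordinates). Camera axes: x right, y down, z forward; pixel columns grow to the right and rows downward; lengths in mm; the calibration is good to about 2 mm. A picture is of the moment at which its call begins. camera_info takes no time and is no camera call.
- sign_off(): hands the job in; it is judged then, once.
The state is a dict: "clock": time; "joints": joint angles; "qd": joint speeds; "effort": joint torques, N m; "eef_pos": TCP position; "eef_rot": TCP orientation; "wrist_force": force on the tool from outside, world axes, zero at the start; "moment": the same for the moment, N m; "finger_gap": finger opening in mm; "finger_force": force on a finger pad.
Only numpy, scipy, OpenCV 4.12 (cv2) and the standard library are available. Lean on these libraries where they do the work, as an engineer would, in place of code of your own. Each camera call takes 0.05 s, during which the arm holds its last target. There are 200 camera calls.

TASK

Get the jeweller's bench ready for ring shaping: swing the brass keeper arm of the sloping holder fully aside, then lay the ring mandrel in the holder, square blue end lowest and pushed fully home against the red stop, with its round bar resting in the green fork. Finally swing the keeper back fully closed across the bar, let go, and leave the mallet, the tin and the wooden box where they are.

Things in the scene. Friction and masses are not known exactly. Their poses are not given: they have to be found in the camera images.
- mandrel_grip (a point): Loose ring mandrel, 200 mm long, about 0.6 kg: square blue tang 28 x 28 x 90 mm, then a round steel bar 110 mm long tapering from 22 to 12 mm diameter. Lies flat on the bench at the start. This point is on its axis in the tang, 14 mm above the bench, 65 mm from the butt end, 5 mm from the centre of mass; grip across the tang here. x runs from butt to tip; z square to a flat, up at the start.
- mandrel_butt (a point): Centre of the flat butt face of the mandrel's blue square tang, on the axis. Same axes as mandrel_grip.
- mandrel_tip (a point): Centre of the thin round tip of the mandrel, on the axis, 135 mm from mandrel_grip. Same axes.
- holder: The fixed sloping holder, on a wooden base 270 x 120 x 14 mm. Origin on the bench straight below the seat point; x runs level from the foot of the slope towards its high end (away from the robot), z is up. Friction can hold the mandrel on the slope: it does not surely slide down to the stop by itself.
- seat (a point): Where mandrel_butt must come: on the face of the red butt stop at the foot of the slope, 55 mm above the bench. x runs up the slope (30 degrees above level) along the axis of the seated mandrel, z is square to the slope (up and back), y across. The stop rises to z = +10 mm. The tang channel, x = 0 to 38 mm, has its floor at z = -14, walls 32 mm apart to z = +6, flared above to z = +17.
- fork (a point): The green V fork, point on the axis of the seated mandrel, 160 mm up the slope from seat; same axes. The fork is 14 mm thick along x, its V faces carry the round bar, its mouth is 34 mm wide at z = +6 mm. Between channel and fork (40 to 140 mm up the slope from seat) all is open for the fingers, at least 35 mm below the axis and 60 mm to each side.
- keeper_pivot (a point): Pivot of the keeper beside the fork, at x = 160, y = +34, z = +10 mm in the seat frame; same axes as seat. The keeper turns about this z axis. It is a brass arm 18 mm wide and 8 mm thick that passes about 2 mm above the seated bar and carries an upright red knob at its free end.
- keeper_knob (a point): Gripping point on the axis of the keeper's red knob (18 mm diameter, 46 mm long, standing square to the arm along this z), 18 mm below its free end and 28 mm above the arm's upper face. It lies 68 mm from the pivot axis and 36 mm above keeper_pivot along the seat's z. The knob is round, so it may turn between the fingers as the arm swings.
- keeper (a joint): Angle of the keeper in rad: 0 = closed, arm across the fork, knob on the -y side of the seat frame. Grows counter-clockwise seen from above to a stop at 1.7; near 1.57 the arm points up the slope (+x of seat), beside the bar and clear of it. Light friction (0.06 N m, about 1 N at the knob) holds it where it is left.
- mallet: Bystander: wooden mallet, head 50 mm diameter and 85 mm long, handle 200 mm. Origin on the bench under the head, handle along -x.
- tin: Bystander: round metal tin 75 mm diameter, 36 mm high. Origin at the centre of its underside.
- woodbox: Bystander: closed plywood box 96 x 81 x 48 mm. Origin at the centre of its underside.

How it is judged:
By the outcome, as a careful person would: the job done as asked, in the order asked, and still so for the second after the job is handed in, with the robot touching nothing.
It also fails if it takes over 69 s, if anything falls off the work surface, if the arm or the gripper's body presses on something with over 40 N, if the wrist force passes 120 N, or if a joint passes its speed limit or range.

## Working session

There is one attempt and no reset: what is moved stays moved. The work goes in short steps, Python scripts to look and compute and a shell command to move; the robot and the scene stay as the last step left them, time stands still between calls to the robot, and variables do not carry over. Pictures are saved under pics/ and viewed, at most 13 in all, crops included, and the job is handed in when it is done.

```bash
mkdir -p pics; ls
cat > h.py <<'E'
import numpy as np,cv2
from cell import *
def snap(n,f):
    p,d=camera(n); cv2.imwrite(f'pics/{f}.png',p[:,:,::-1]); np.savez(f'pics/{f}.npz',p=p,d=d); return p,d
def world(n,d):
    I=camera_info(n);K=np.array(I['intrinsics']);T=np.array(I['world_from_camera'])
    v,u=np.mgrid[:d.shape[0],:d.shape[1]]
    c=np.stack([(u-K[0,2])/K[0,0]*d,(v-K[1,2])/K[1,1]*d,d],-1)
    return c@T[:3,:3].T+T[:3,3]
E
python3 - <<'E'
from h import *
for n in('scene','top'):
    snap(n,n+'0'); print(np.round(np.array(camera_info(n)['world_from_camera']),2).tolist(),np.round(camera_info(n)['intrinsics'],1).tolist())
print(read_state())
E
```

```text
pics
[[-0.2, 0.74, -0.64, 1304.37], [0.98, 0.14, -0.15, 157.17], [-0.02, -0.66, -0.75, 975.82], [0.0, 0.0, 0.0, 1.0]] [[352.8, 0.0, 257.5], [0.0, 352.8, 191.3], [0.0, 0.0, 1.0]]
[[-0.03, -0.99, 0.12, 426.51], [-1.0, 0.03, 0.01, -12.82], [-0.02, -0.12, -0.99, 1540.14], [0.0, 0.0, 0.0, 1.0]] [[487.1, 0.0, 249.7], [0.0, 487.1, 186.1], [0.0, 0.0, 1.0]]
{'clock': 0.1, 'joints': array([-1.39456864e+00,  3.00438777e-01,  1.52146480e+00,  1.83597785e-05,
        1.32070032e+00, -6.65913554e-02]), 'qd': array([ 1.93662738e-04, -1.85243969e-03, -2.29387838e-03, -8.84252592e-05,
        1.18476246e-03, -4.20343131e-04]), 'effort': array([ 1.43075267e-03, -5.32644868e+01, -3.53282547e+01,  7.09775719e-02,
        2.35256605e-02, -6.75012507e-05]), 'eef_pos': array([ 132.20761847, -533.63246771,  184.45325927]), 'eef_rot': array([-3.14058483e+00, -8.50348642e-05,  2.42814450e-01]), 'wrist_force': array([ 0.0312972 , -0.33677044,  0.08582216]), 'moment': array([-0.03348025,  0.02466957, -0.02637489]), 'finger_force': 0.0, 'finger_gap': 93.77667425497901}
```

View pics/scene0.png

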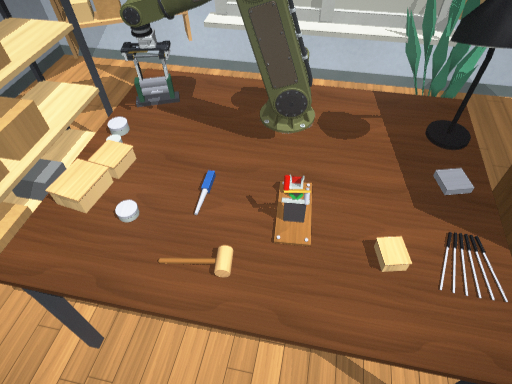

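View pics/top0.png

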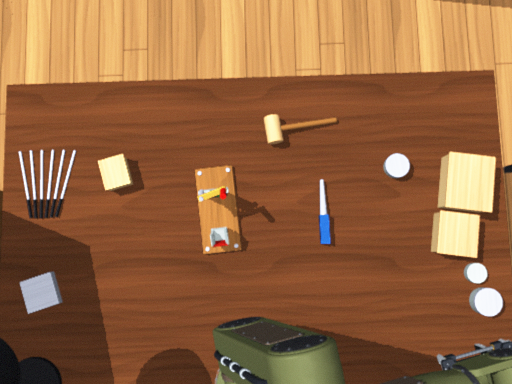

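Run:
```python
from h import *
z=np.load('pics/top0.npz');p=z['p'].astype(int);d=z['d'];W=world('top',d)
r,g,b=p[...,0],p[...,1],p[...,2]
hsv=cv2.cvtColor(z['p'],cv2.COLOR_RGB2HSV).astype(int)
box=np.zeros(d.shape,bool);box[155:260,185:350]=1
print('table z',np.median(W[260:275,280:320,2]))
blue=box&(b>r+60)&(b>120); P=W[blue];print('blue',len(P),P.mean(0),np.percentile(P[:,2],[5,50,95]))
m=box&(W[...,2]>6); m[:,:300]=0;P=W[m]
rc=cv2.minAreaRect(P[:,:2].astype(np.float32));print('mandrel',rc,P[:,2].max(),cv2.boxPoints(rc).tolist())
red=box&(hsv[...,1]>180)&(r>150)&(g<70)&(np.arange(512)[None]<260)
n,l=cv2.connectedComponents(red.astype(np.uint8))
for i in range(1,n):
    if (l==i).sum()>3:
        P=W[l==i];print('red',len(P),P.mean(0).round(1),P.min(0).round(1),P.max(0).round(1))
m=box&(W[...,2]>7)&(W[...,2]<22); m[:,260:]=0;P=W[m]
rc=cv2.minAreaRect(P[:,:2].astype(np.float32));print('base',rc,cv2.boxPoints(rc).tolist())
bb=W[box&(W[...,2]>30)&(np.arange(512)[None]<260)];print('holder top',bb.min(0),bb.max(0))
yel=box&(hsv[...,0]>22)&(hsv[...,0]<35)&(hsv[...,1]>150)&(r>150);P=W[yel];print('brass',len(P));
rc=cv2.minAreaRect(P[:,:2].astype(np.float32));print(rc,cv2.boxPoints(rc).tolist(),np.percentile(P[:,2],[5,50,95]))
c=z['p'][150:260,180:345];cv2.imwrite('pics/c0.png',cv2.resize(c[:,:,::-1],None,fx=4.8,fy=4.8,interpolation=cv2.INTER_CUBIC))
```

```text
table z -1.3129904933908847
blue 286 [ 468.81006906 -221.97959387   25.40470074] [ 2.53599231 26.54720888 32.64276972]
mandrel ((551.3740234375, -184.54603576660156), (277.2491455078125, 321.6546630859375), 76.77996826171875) 1540.135194438156 [[363.1065673828125, -282.71710205078125], [676.237060546875, -356.2767333984375], [739.6414794921875, -86.37496948242188], [426.510986328125, -12.815338134765625]]
red 54 [570.   79.9 188. ] [556.2  72.7  12.7] [588.2  86.8 206.6]
red 44 [431.1  95.8  92.8] [424.8 -12.8  43.2] [ 439.5  118.1 1540.1]
base ((545.0123901367188, 95.5814208984375), (233.55162048339844, 316.14990234375), 88.41085052490234) [[383.759765625, -16.76568603515625], [699.7880859375, -25.53326416015625], [706.2650146484375, 207.92852783203125], [390.2366943359375, 216.69610595703125]]
holder top [424.32786886 -12.81533583  32.95038716] [ 597.16284357  158.17830024 1540.13519444]
brass 87
((519.7874145507812, 50.811500549316406), (217.26622009277344, 61.57011413574219), 50.121097564697266) [[426.5109558105469, -12.815322875976562], [473.75994873046875, -52.29205322265625], [613.0638427734375, 114.43832397460938], [565.8148803710938, 153.91505432128906]] [148.57440897 154.62711348 163.71432199]
```

View pics/c0.png

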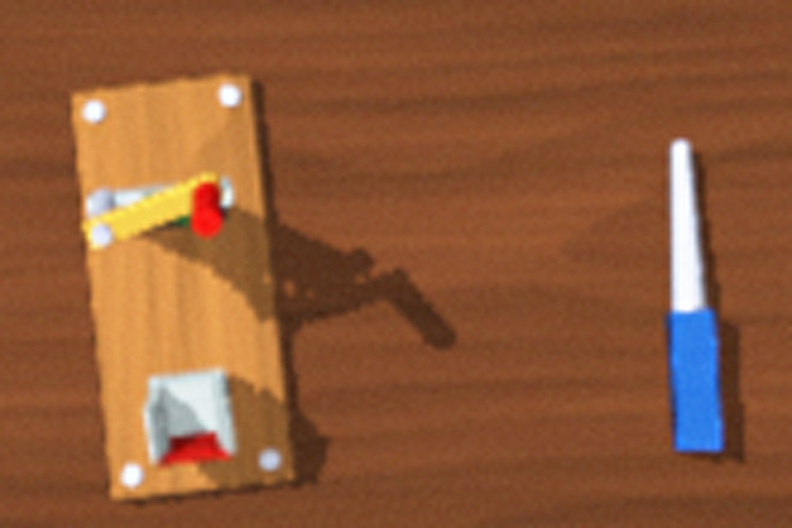

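```bash
cat > fit.py <<'E'
from h import *
from scipy.optimize import least_squares
I=camera_info('top');K=np.array(I['intrinsics']);T=np.array(I['world_from_camera']);Ti=np.linalg.inv(T)
def px(X):
    c=Ti[:3,:3]@X+Ti[:3,3];u=K@c;return u[:2]/u[2]
def ray(cu,cv,z):
    u=np.array([(cu+.5)/4.8-.5+180,(cv+.5)/4.8-.5+150,1]);r=T[:3,:3]@(np.linalg.inv(K)@u);return T[:3,3]+r*(z-T[2,3])/r[2]
c,s=np.cos(np.pi/6),.5
def seat(p,q):   # seat frame -> world, q=(hx,hy,yaw)
    h=np.array([p[0]*c-p[2]*s,p[1],55+p[0]*s+p[2]*c]);a=q[2]
    return np.array([q[0]+np.cos(a)*h[0]-np.sin(a)*h[1],q[1]+np.sin(a)*h[0]+np.cos(a)*h[1],h[2]])
def knob(th,z=46): return (160+68*np.sin(th),34-68*np.cos(th),z)
E
python3 - <<'E'
from fit import *
C=[ray(*x,14) for x in [(75,92),(250,75),(293,478),(112,500)]]
for a in C: print(a.round(1))
print('sides',[np.linalg.norm(C[i]-C[(i+1)%4]).round(1) for i in range(4)])
print('yaw',[np.arctan2(*(C[i]-C[j])[[1,0]]).round(3) for i,j in((0,3),(1,2))],'centre',np.mean(C,0))
S=[ray(*x,15) for x in [(94,110),(231,95),(269,460),(132,475)]];print('screws',np.mean(S,0),[np.arctan2(*(S[i]-S[j])[[1,0]]).round(3) for i,j in((0,3),(1,2))])
o=[((160,34,17),(100,235)),]
def res(v):
    q=v[:3];th=v[3];r=[]
    cc=lambda u:((np.array(u)+.5)/4.8-.5+[180,150])
    r+=list(px(seat((160,34,17),q))-cc((100,236)))
    r+=list(px(seat(knob(th,64),q))-cc((208,225)))
    r+=list(.5*(px(seat((0,0,10),q))-cc((194,437))))
    m=np.mean(C,0);y=-(m[0]-q[0])*np.sin(q[2])+(m[1]-q[1])*np.cos(q[2]);r+=[y/3.]
    r+=[(q[2]-np.mean([np.arctan2(*(C[i]-C[j])[[1,0]]) for i,j in((0,3),(1,2))]))*100]
    return r
f=least_squares(res,[440,100,.1,.4]);print(f.x.round(3),np.round(f.fun,2))
q=f.x[:3]
for n,p in dict(seat=(0,0,0),grip=(65,0,0),fork=(160,0,0),knob=knob(f.x[3]),kop=knob(1.7),kcl=knob(0),baseedge0=(0,0,0)).items(): print(n,seat(p,q).round(1))
print('mandrel: butt top edge',ray(674,452,28),ray(722,451,28),'tip',ray(680,142,14),'shoulder',ray(668,316,28),ray(717,310,28))
E
```

```text
[669.7 177.8  14. ]
[677.8  61.8  14. ]
[412.9  39.5  14. ]
[401.7 157.1  14. ]
sides [np.float64(116.3), np.float64(265.9), np.float64(118.1), np.float64(268.7)]
yaw [np.float64(0.077), np.float64(0.084)] centre [540.50648652 109.05338634  14.        ]
screws [541.0052003  109.59632439  15.        ] [np.float64(0.09), np.float64(0.082)]
[4.36144e+02 1.00948e+02 8.30000e-02 2.62000e-01] [ 0.47 -0.86 -0.22  0.1  -0.16  1.55 -0.18  0.2 ]
seat [436.1 100.9  55. ]
grip [492.2 105.6  87.5]
fork [574.2 112.4 135. ]
knob [569.1  80.2 183.6]
kop [606.  157.9 208.6]
kcl [554.1  76.6 174.8]
baseedge0 [436.1 100.9  55. ]
mandrel: butt top edge [ 423.3351339  -205.55879175   28.        ] [ 423.18918576 -236.2664843    28.        ] tip [ 625.32640724 -219.87822948   14.        ] shoulder [ 510.52559755 -205.40273691   28.        ] [ 513.56226106 -237.1106606    28.        ]
```

```bash
python3 -m handwheel '0 0 0.8 0 0.5; 0 0 0.8 0 0.5; 0.4 0.56 0.5 -1 0.5; 0.58 0.81 0 -0.84 0.5; 0.58 0.81 0 0 0.5; 0.58 0.81 0 0 0.5; 0.58 0.81 0 0 0.5; 0.58 0.81 0 0 0.5; 0.58 0.81 0 0 0.5; 0.58 0.81 0 0 0.5; 0.58 0.81 0 0 0.5; 0.58 0.81 0 0 0.5'
```

```text
clock: 1.1
eef_pos: [357.6, -218.0, 268.9]
eef_rot: [3.142, -0.0, 0.082]
wrist_force: [0.5, 0.2, -0.4]
finger_gap: 47.1
finger_force: 0.0
```

```bash
python3 -m handwheel '0.58 0.81 0 0 0.5; 0.58 0.81 0 0 0.5; 0.58 0.81 0 0 0.5; 0.58 0.81 0 0 0.5; 0.58 0.81 0 0 0.5; 0.58 0.81 0 0 0.5; 0.3 0.4 0 0 0.5; 0 0 0 0 0.5; 0 0 0 0 0.5; 0 0 0 0 0.5'
```

```text
clock: 1.93
eef_pos: [507.8, -9.9, 268.7]
eef_rot: [3.142, 0.001, 0.082]
wrist_force: [-0.7, 0.3, -0.0]
finger_gap: 46.7
finger_force: 0.0
```

```bash
python3 -m handwheel '0.5 0.75 0 0 0.5; 0.5 0.75 0 0 0.5; 0.52 0.75 0 0 0.5; 0 0 -0.8 0 0.5; 0 0 -0.4 0 0.5; 0 0 0 0 0.5; 0 0 0 0 0.5'
python3 - <<'E'
from h import *
p,d=snap('scene','s1');q,e=snap('top','t1')
a=cv2.resize(p[160:260,240:340],(500,500),interpolation=cv2.INTER_CUBIC);b=cv2.resize(q[170:270,180:240],(300,500),interpolation=cv2.INTER_CUBIC)
cv2.imwrite('pics/s1c.png',np.hstack([a,b])[:,:,::-1])
E
```

```text
clock: 2.52
eef_pos: [568.7, 79.5, 221.3]
eef_rot: [3.141, 0.001, 0.081]
wrist_force: [-0.0, 0.1, 0.5]
finger_gap: 46.9
finger_force: 0.0
```

View pics/s1c.png

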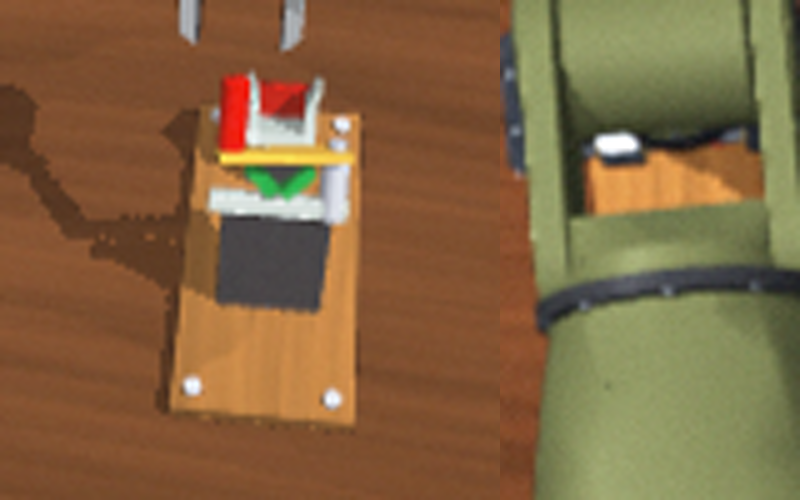

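```bash
cat >> fit.py <<'E'
I2=camera_info('scene');K2=np.array(I2['intrinsics']);T2i=np.linalg.inv(np.array(I2['world_from_camera']))
def px2(X):
    c=T2i[:3,:3]@X+T2i[:3,3];u=K2@c;return u[:2]/u[2]
E
python3 - <<'E'
from fit import *
q=(436.1,100.9,.083)
cr=lambda X:((px2(X)-[240,160]+.5)*5-.5).round(0)
for n,p in dict(ktop=knob(.262,64),kbot=knob(.262,18),pivtop=(160,34,18),stopL=(0,14,10),stopR=(0,-14,10),fork=(160,0,-8),fl=(160,17,6),fr=(160,-17,6)).items(): print(n,cr(seat(p,q)))
for x,y in((-1,1),(1,1)):pass
P=np.array([568.7,79.5,221.3])
for s in(-1,1):
    print('finger tip',cr(P+s*23.5*np.array([-np.sin(.083),np.cos(.083),0])))
E
```

```text
ktop [238.  75.]
kbot [232. 146.]
pivtop [339. 146.]
stopL [306.  84.]
stopR [266.  81.]
fork [281. 181.]
fl [310. 162.]
fr [256. 158.]
finger tip [198.  56.]
finger tip [277.  62.]
```

```bash
python3 -m handwheel '0 0 -0.7 0 0.5; 0 0 -0.65 0 0.5; 0 0 0 0 0.5; 0 0 0 0 1; 0 0 0 0 1; 0 0 0 0 1; 0 0 0 0 1; 0 0 0 0 1; 0 0 0 0 1' 8
```

```text
clock: 3.37
eef_pos: [569.7, 79.2, 168.3]
eef_rot: [3.139, -0.002, 0.082]
wrist_force: [-0.3, -9.2, 5.4]
finger_gap: 17.6
finger_force: 8.0
```

Run:
```python
from fit import *
q=(436.1,100.9,.083)
k0=seat(knob(.262),q)
for th in (.262,.5,.7,.9,1.1,1.3,1.5,1.7):print(th,((seat(knob(th),q)-k0)/40).round(2))
```

```text
0.262 [0. 0. 0.]
0.5 [0.31 0.18 0.19]
0.7 [0.54 0.39 0.33]
0.9 [0.72 0.65 0.45]
1.1 [0.86 0.95 0.54]
1.3 [0.94 1.27 0.6 ]
1.5 [0.96 1.61 0.63]
1.7 [0.92 1.94 0.62]
```

```bash
python3 -m handwheel '0.16 0.08 0.1 0 1; 0.15 0.1 0.09 0 1; 0.12 0.1 0.07 0 1; 0.11 0.11 0.07 0 1; 0.1 0.13 0.06 0 1; 0.08 0.13 0.06 0 1; 0.08 0.15 0.05 0 1; 0.06 0.15 0.04 0 1; 0.05 0.16 0.03 0 1; 0.03 0.16 0.03 0 1; 0.01 0.17 0.02 0 1; 0.01 0.17 0.01 0 1'
```

```text
clock: 4.37
eef_pos: [607.7, 145.0, 193.1]
eef_rot: [3.141, -0.001, 0.082]
wrist_force: [-3.1, -2.2, 5.3]
finger_gap: 17.5
finger_force: 8.0
```

```bash
python3 -m handwheel '-0.02 0.16 0 0 1; -0.02 0.17 -0.01 0 1; -0.01 0.04 0 0 1; 0 0.04 0 0 1; 0 0 0 0 1'
python3 - <<'E'
from h import *
p,d=snap('scene','s2')
cv2.imwrite('pics/s2c.png',cv2.resize(p[140:260,230:350],(600,600),interpolation=cv2.INTER_CUBIC)[:,:,::-1])
E
```

```text
clock: 4.78
eef_pos: [605.7, 159.7, 192.2]
eef_rot: [3.138, -0.001, 0.081]
wrist_force: [-0.5, -16.8, 7.8]
finger_gap: 22.7
finger_force: 8.0
```

View pics/s2c.png

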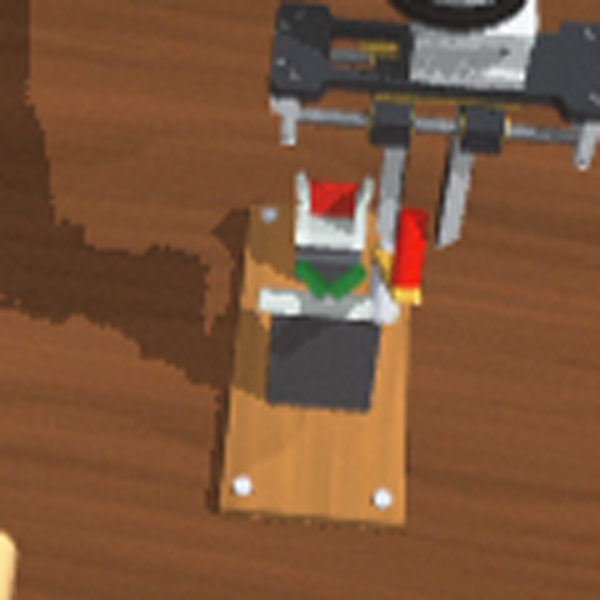

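```bash
python3 -m handwheel '0 -0.1 0 0 0.5; 0 0 0 0 0.5; 0 0 0 0 0.5; 0 0 0.5 0 0.5; 0 0 0.9 0 0.5; 0 0 0.9 -0.9 0.4; -0.29 -0.95 0 0 0.3; -0.29 -0.95 0 0 0.3; -0.29 -0.95 0 0 0.3; -0.29 -0.95 0 0 0.3; -0.29 -0.95 0 0 0.3; -0.29 -0.95 0 0 0.3'
```

```text
clock: 5.83
eef_pos: [535.0, -71.6, 283.6]
eef_rot: [-3.141, 0.0, 0.004]
wrist_force: [1.5, -0.3, 0.3]
finger_gap: 65.8
finger_force: 0.0
```

```bash
python3 -m handwheel '-0.29 -0.95 0 0 0.3; -0.29 -0.95 0 0 0.3; -0.29 -0.95 0 0 0.3; -0.29 -0.9 0 0 0.3; 0 0 -0.8 0 0.3; 0 0 -1 0 0.3; 0 0 -1 0 0.3; 0 0 -0.8 0 0.3; 0 0 0 0 0.3; 0 0 0 0 0.3'
python3 - <<'E'
from fit import *
z=camera('top');q=camera('scene')
p=q[0];cv2.imwrite('pics/s3c.png',cv2.resize(p[130:240,150:270],(600,550),interpolation=cv2.INTER_CUBIC)[:,:,::-1])
# keeper knob and arm from the free top view
W=world('top',z[1]);h=cv2.cvtColor(z[0],cv2.COLOR_RGB2HSV).astype(int)
m=(h[...,1]>180)&((h[...,0]<6)|(h[...,0]>174))&(h[...,2]>120);m[:,:180]=0;m[:,245:]=0;m[:150]=0;m[225:]=0
v,u=np.nonzero(m);print('knob px',len(u),u.mean(),v.mean())
Q=(436.1,100.9,.083)
for th in(1.5,1.6,1.7):print(th,px(seat(knob(th,41),Q)))
E
```

```text
clock: 6.67
eef_pos: [489.3, -220.1, 139.6]
eef_rot: [-3.14, 0.002, 0.004]
wrist_force: [0.2, 0.4, 1.4]
finger_gap: 65.9
finger_force: 0.0
knob px 59 193.22033898305085 180.40677966101694
1.5 [198.74065866 179.17668886]
1.6 [196.29639342 179.3979297 ]
1.7 [193.89501365 179.84365178]
```

View pics/s3c.png

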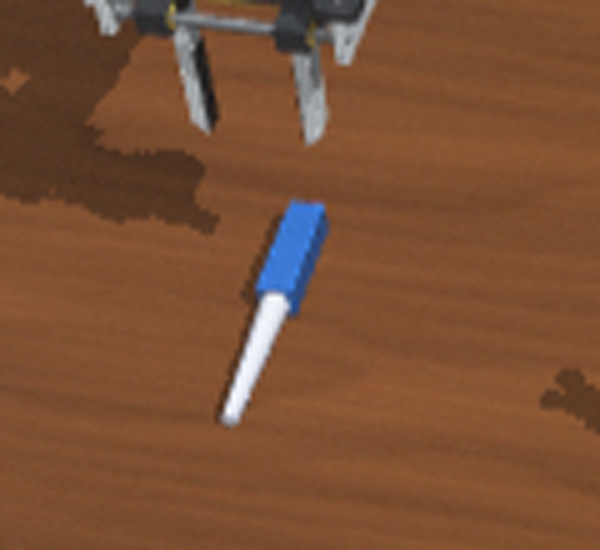

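Run:
```python
from fit import *
cr=lambda X:((px2(np.array(X,float))-[150,130]+.5)*5-.5).round(0)
print('butt top L,R',cr((424,-235,28)),cr((424,-207,28)),'tip',cr((625,-220,16)),'shoulder top',cr((514,-235,28)),cr((514,-207,28)))
```

```text
butt top L,R [293. 198.] [329. 203.] tip [231. 417.] shoulder top [257. 285.] [294. 290.]
```

```bash
python3 -m handwheel '0 -0.02 -0.8 0 0.3; 0 0 -0.9 0 0.3; 0 0 -0.8 0 0.3; 0 0 -0.6 0 0.3; 0 0 -0.27 0 0.3; 0 0 0 0 0.3; 0 0 0 0 0.9; 0 0 0 0 0.9; 0 0 0 0 0.9; 0 0 0 0 0.9; 0 0 0 0 0.9' 25
```

```text
clock: 7.68
eef_pos: [489.8, -221.7, 5.8]
eef_rot: [3.141, -0.001, 0.004]
wrist_force: [-0.2, -0.3, 0.1]
finger_gap: 35.9
finger_force: 0.0
```

```bash
python3 -m handwheel '0 0 -0.04 0 0.9; 0 0 0 0 0.9; 0 0 0 0 0.9; 0 0 0 0 0.9; 0 0 0.3 0 0.9; 0 0 0.7 0 0.9; 0 0 0.7 0 0.9; 0 0 0 0 0.9; 0 0 0 0 0.9' 25
```

```text
clock: 8.43
eef_pos: [489.5, -221.3, 71.8]
eef_rot: [3.141, -0.001, 0.004]
wrist_force: [-1.0, 1.0, -6.4]
finger_gap: 27.3
finger_force: 25.0
```

```bash
python3 -m handwheel '0 0 0.6 0 0.9; 0 0 0.8 0.45 0.9; 0 0.3 0.7 0.45 0.9; 0.05 0.6 0.2 0 0.9; 0.05 0.8 0 0 0.9; 0.05 0.8 0 0 0.9; 0.05 0.8 0 0 0.9; 0.05 0.8 0 0 0.9; 0.05 0.8 0 0 0.9; 0.03 0.8 0 0 0.9; 0 0.8 0 0 0.9; 0 0.8 0 0 0.9'
```

```text
clock: 9.43
eef_pos: [501.3, 72.1, 161.0]
eef_rot: [-3.141, 0.004, 0.082]
wrist_force: [0.5, 0.2, -6.5]
finger_gap: 27.3
finger_force: 25.0
```

```bash
python3 -m handwheel '0 0.5 0 0 0.9; 0 0.35 0 0 0.9; 0 0 0 0 0.9; 0 0 0 0 0.9; 0 0 0 0 0.9'
python3 - <<'E'
from fit import *
p,d=snap('scene','s4')
cv2.imwrite('pics/s4c.png',cv2.resize(p[130:250,230:350],(600,600),interpolation=cv2.INTER_CUBIC)[:,:,::-1])
s=read_state();print(s['eef_pos'],s['eef_rot'])
cr=lambda X:((px2(np.array(X,float))-[230,130]+.5)*5-.5).round(0)
P=s['eef_pos']+[0,0,9.8];u=np.array([np.cos(.083),np.sin(.083),0])
print('pred butt',cr(P-65.5*u),'tip',cr(P+134.5*u),'fork',cr(seat((160,0,0),(436.1,100.9,.083))))
E
```

```text
clock: 9.85
eef_pos: [502.0, 104.0, 162.0]
eef_rot: [3.141, 0.003, 0.082]
wrist_force: [-0.5, -0.5, -6.1]
finger_gap: 27.3
finger_force: 25.0
[502.26036603 103.81864716 162.37590404] [3.14139441e+00 1.75229475e-03 8.15317347e-02]
pred butt [342. 125.] tip [326. 357.] fork [332. 319.]
```

View pics/s4c.png

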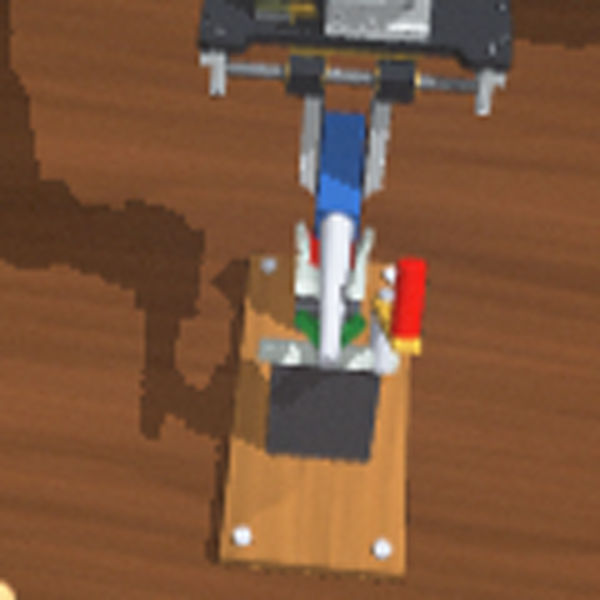

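```bash
python3 -m handwheel '0.02 0.04 -0.2 0 0.9; 0 0 -0.2 0 0.9; 0 0 -0.15 0 0.9; 0 0 -0.15 0 0.9; 0 0 -0.15 0 0.9; 0 0 -0.15 0 0.9; 0 0 0 0 0.9' 15
```

```text
clock: 10.48
eef_pos: [503.0, 106.0, 122.1]
eef_rot: [3.141, 0.001, 0.082]
wrist_force: [-0.2, -0.2, -5.8]
finger_gap: 27.7
finger_force: 15.0
```

```bash
python3 -m handwheel '0 0 -0.15 0 0.9; 0 0 -0.15 0 0.9; 0 0 -0.1 0 0.9; 0 0 0 0 0.9'
```

```text
clock: 10.82
eef_pos: [503.2, 106.1, 106.4]
eef_rot: [3.142, 0.001, 0.082]
wrist_force: [0.2, 0.1, -5.2]
finger_gap: 27.8
finger_force: 15.0
```

Run:
```python
from fit import *
p,d=snap('scene','s5');t,e=snap('top','t5')
cv2.imwrite('pics/s5c.png',np.hstack([cv2.resize(p[130:230,250:350],(500,500),interpolation=cv2.INTER_CUBIC),cv2.resize(t[170:270,180:240],(300,500),interpolation=cv2.INTER_CUBIC)])[:,:,::-1])
```

```text
(no output)
```

View pics/s5c.png

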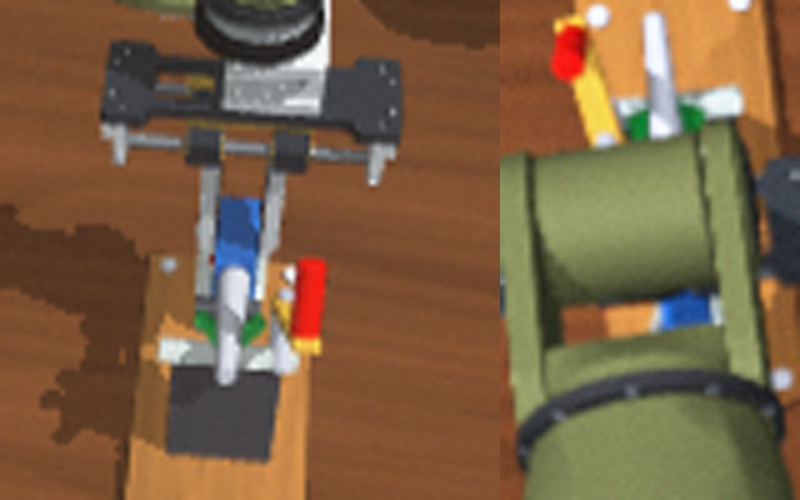

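```bash
python3 -m handwheel '0 0 -0.12 0 0.9; 0 0 -0.12 0 0.9; 0 0 -0.12 0 0.9; 0 0 -0.1 0 0.9; 0 0 0 0 0.9'
```

```text
clock: 11.33
eef_pos: [503.0, 106.0, 87.9]
eef_rot: [3.141, 0.001, 0.082]
wrist_force: [0.1, -2.9, -6.5]
finger_gap: 27.2
finger_force: 15.0
```

```bash
python3 -m handwheel '0 0 -0.05 0 0.9; 0 0 0 0 0.9'; python3 -m handwheel '0 0 -0.05 0 0.9; 0 0 0 0 0.9'
```

```text
clock: 11.5
eef_pos: [503.4, 106.0, 87.2]
eef_rot: [3.141, 0.0, 0.082]
wrist_force: [-3.8, -3.5, -1.3]
finger_gap: 27.2
finger_force: 15.0
clock: 11.67
eef_pos: [504.3, 106.0, 86.4]
eef_rot: [3.141, -0.002, 0.082]
wrist_force: [-4.0, -4.3, 9.5]
finger_gap: 27.5
finger_force: 15.0
```

```bash
python3 -m handwheel '0 -0.03 0.02 0 0.9; -0.06 0 -0.035 0 0.9; -0.06 -0.01 -0.035 0 0.9; 0 0 0 0 0.9'; python3 -m handwheel '-0.06 0 -0.035 0 0.9; -0.06 0 -0.035 0 0.9; 0 0 0 0 0.9'
```

```text
clock: 12.0
eef_pos: [498.2, 104.8, 82.8]
eef_rot: [-3.141, 0.0, 0.082]
wrist_force: [-1.8, 1.5, 0.4]
finger_gap: 27.3
finger_force: 15.0
clock: 12.25
eef_pos: [493.2, 104.6, 79.7]
eef_rot: [3.142, 0.001, 0.082]
wrist_force: [-2.1, 1.3, -1.9]
finger_gap: 27.4
finger_force: 15.0
```

```bash
python3 -m handwheel '-0.04 0 -0.023 0 0.9; 0 0 0 0 0.9'; python3 -m handwheel '-0.04 0 -0.023 0 0.9; 0 0 0 0 0.9';python3 -m handwheel '-0.04 0 -0.023 0 0.9; 0 0 0 0 0.9'
```

```text
clock: 12.42
eef_pos: [491.8, 104.5, 78.9]
eef_rot: [3.142, 0.001, 0.082]
wrist_force: [-1.7, 1.1, -1.9]
finger_gap: 27.6
finger_force: 15.0
clock: 12.58
eef_pos: [490.3, 104.5, 78.0]
eef_rot: [3.142, 0.001, 0.082]
wrist_force: [-0.5, -0.3, -3.5]
finger_gap: 27.5
finger_force: 15.0
clock: 12.75
eef_pos: [488.6, 104.5, 77.1]
eef_rot: [3.142, 0.001, 0.082]
wrist_force: [-1.1, 0.9, -3.4]
finger_gap: 27.2
finger_force: 15.0
```

```bash
python3 -m handwheel '-0.05 0 -0.028 0 0.9; 0 0 0 0 0.9'; python3 -m handwheel '-0.05 0 -0.028 0 0.9; 0 0 0 0 0.9'
python3 - <<'E'
from fit import *
p,d=snap('scene','s6');t,e=snap('top','t6')
cv2.imwrite('pics/s6c.png',np.hstack([cv2.resize(p[140:240,250:350],(500,500),interpolation=cv2.INTER_CUBIC),cv2.resize(t[170:270,180:240],(300,500),interpolation=cv2.INTER_CUBIC)])[:,:,::-1])
q=(436.1,100.9,.083)
print([((px2(seat((x,0,0),q))-[250,140]+.5)*5).round() for x in(90,200,204,208)],[((px(seat((x,0,0),q))-[180,170]+.5)*5+[500,0]).round() for x in(200,204,208)])
E
```

```text
clock: 12.92
eef_pos: [487.4, 104.5, 76.3]
eef_rot: [3.141, -0.001, 0.082]
wrist_force: [3.5, 1.2, -3.3]
finger_gap: 27.5
finger_force: 15.0
clock: 13.08
eef_pos: [487.1, 104.7, 76.4]
eef_rot: [-3.142, -0.006, 0.082]
wrist_force: [10.2, 1.4, 1.0]
finger_gap: 27.8
finger_force: 15.0
[array([234., 235.]), array([232., 291.]), array([231., 293.]), array([231., 295.])] [array([658.,  60.]), array([657.,  54.]), array([656.,  48.])]
```

View pics/s6c.png

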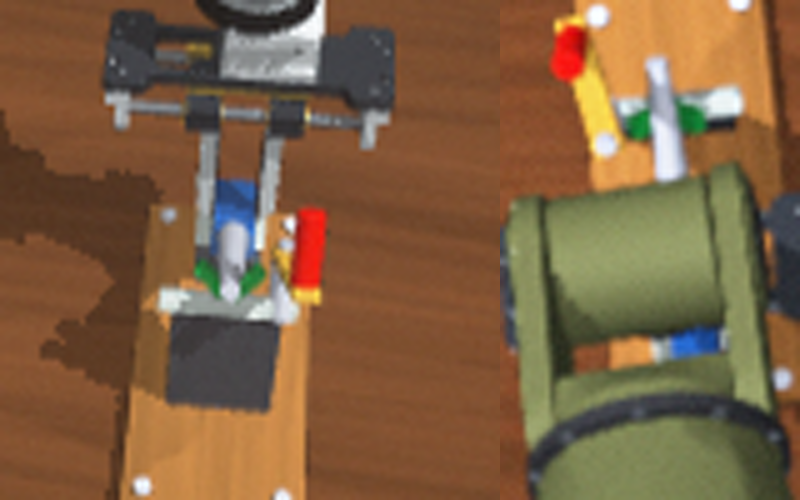

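```bash
python3 -m handwheel '0 0 0 0 0.55; 0 0 0 0 0.55; 0 0 0 0 0.55; 0 0 0.3 0 0.55; 0 0 0.7 0 0.55; 0 0 0.9 0 0.55; 0 0 0.9 0 0.55; 0 0 0.9 0 0.55; 0 0 0.8 0 0.55; 0 -0.6 0.5 0 0.5; 0 -1 0 0 0.5; 0 -1 0 0 0.5'; python3 -m handwheel '0 -1 0 0 0.5; 0 -1 0 0 0.5; 0 0 0 0 0.5'
python3 - <<'E'
from fit import *
p,d=snap('scene','s7');t,e=snap('top','t7')
cv2.imwrite('pics/s7c.png',np.hstack([cv2.resize(p[165:225,260:330],(420,360),interpolation=cv2.INTER_CUBIC),cv2.resize(t[175:260,190:250],(360,510),interpolation=cv2.INTER_CUBIC)[:360]*0+cv2.resize(t[180:255,190:250],(360,360),interpolation=cv2.INTER_CUBIC)])[:,:,::-1])
q=(436.1,100.9,.083)
f=lambda X:((px(seat(X,q))-[190,180]+.5)*[6,4.8]+[420,0]).round()
print('butt corner top',f((0,14,14)),f((0,-14,14)),'shoulder',f((90,14,14)),f((90,-14,14)),'tip',f((200,0,0)))
g=lambda X:((px2(seat(X,q))-[260,165]+.5)*6).round()
print('scene: butt top',g((0,14,14)),g((0,-14,14)),'shoulder',g((90,14,14)),g((90,-14,14)),'tip',g((200,0,0)))
W=world('top',e);b=(t[...,2].astype(int)>t[...,0].astype(int)+60)&(t[...,2]>120);b[:,:190]=0;b[:,250:]=0
P=W[b];P=P[(P[:,2]>40)&(P[:,2]<200)];A=np.c_[P[:,:2]-P[:,:2].mean(0),np.ones(len(P))];k=np.linalg.lstsq(A,P[:,2],rcond=None)[0];print('tang plane slope deg',np.degrees(np.arctan(k[:2])),k,P.mean(0),len(P))
E
```

```text
clock: 14.18
eef_pos: [484.9, -0.1, 276.3]
eef_rot: [3.141, -0.002, 0.085]
wrist_force: [0.5, -0.2, 0.0]
finger_gap: 46.8
finger_force: 0.0
clock: 14.43
eef_pos: [484.3, -84.7, 274.8]
eef_rot: [3.141, 0.001, 0.077]
wrist_force: [-0.3, 0.2, -0.4]
finger_gap: 47.3
finger_force: 0.0
butt corner top [573. 314.] [629. 309.] shoulder [550. 186.] [607. 181.] tip [549.  10.]
scene: butt top [248.  65.] [201.  61.] shoulder [248. 110.] [197. 106.] tip [218. 199.]
tang plane slope deg [28.31794837 12.55970721] [ 0.53884867  0.22278822 89.50536634] [470.6269448  104.47101494  89.50536634] 261
```

View pics/s7c.png

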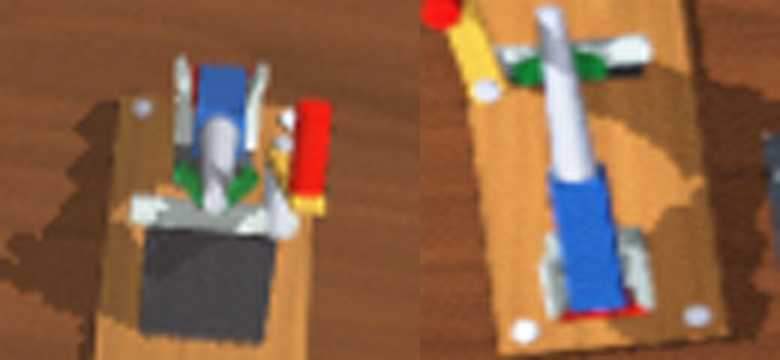

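```bash
python3 -m handwheel '0.4 0.8 0 0 0.5; 0.4 0.8 0 0 0.5; 0.4 0.8 0 0 0.5; 0.4 0.8 0 0 0.5; 0.4 0.8 0 0 0.5; 0.4 0.8 0 0 0.5; 0.4 0.8 0 0 0.5; 0.23 0.45 0 0 0.5; 0 0 -0.4 0 0.5; 0 0 0 0 0.5; 0 0 0 0 0.5'
```

```text
clock: 15.45
eef_pos: [605.4, 163.6, 258.5]
eef_rot: [3.141, 0.002, 0.084]
wrist_force: [-0.9, 0.7, 1.0]
finger_gap: 46.9
finger_force: 0.0
```

```bash
python3 -m handwheel '0 -0.15 0 0 0.5; 0 0 -0.4 0 0.5; 0 0 -0.6 0 0.5; 0 0 -0.6 0 0.5; 0 0 0 0 0.5; 0 0 0 0 1; 0 0 0 0 1; 0 0 0 0 1; 0 0 0 0 1; 0 0 0 0 1; 0 0 0 0 1' 8
python3 - <<'E'
from fit import *
q=(436.1,100.9,.083)
for th in np.arange(1.7,-.01,-.1):print(round(th,1),((seat(knob(th-.1),q)-seat(knob(th),q))/40).round(2), seat(knob(th),q).round(1))
E
```

```text
clock: 16.37
eef_pos: [606.6, 156.6, 196.2]
eef_rot: [-3.141, -0.002, 0.082]
wrist_force: [0.7, -0.2, 4.6]
finger_gap: 17.6
finger_force: 8.0
1.7 [ 0.03 -0.17  0.01] [605.9 157.9 208.6]
1.6 [ 0.01 -0.17 -0.  ] [606.9 151.2 208.8]
1.5 [-0.   -0.17 -0.01] [607.4 144.4 208.8]
1.4 [-0.02 -0.17 -0.02] [607.2 137.7 208.3]
1.3 [-0.03 -0.16 -0.03] [606.5 130.9 207.6]
1.2 [-0.05 -0.16 -0.03] [605.2 124.4 206.5]
1.1 [-0.06 -0.15 -0.04] [603.3 118.  205.1]
1.0 [-0.07 -0.14 -0.05] [600.9 111.9 203.4]
0.9 [-0.09 -0.14 -0.06] [597.9 106.1 201.5]
0.8 [-0.1  -0.12 -0.06] [594.5 100.7 199.2]
0.7 [-0.11 -0.11 -0.07] [590.6  95.7 196.7]
0.6 [-0.12 -0.1  -0.07] [586.2  91.2 194. ]
0.5 [-0.13 -0.08 -0.08] [581.5  87.2 191.1]
0.4 [-0.13 -0.07 -0.08] [576.5  83.8 188.1]
0.3 [-0.14 -0.05 -0.08] [571.2  81.1 184.9]
0.2 [-0.14 -0.04 -0.08] [565.6  78.9 181.6]
0.1 [-0.15 -0.02 -0.08] [559.9  77.4 178.2]
-0.0 [-0.15 -0.   -0.08] [554.1  76.6 174.8]
```

```bash
python3 -m handwheel '0.03 -0.17 0.01 0 1; 0.01 -0.17 0 0 1; 0 -0.17 -0.01 0 1; -0.02 -0.17 -0.02 0 1; -0.03 -0.16 -0.03 0 1; -0.05 -0.16 -0.03 0 1; -0.06 -0.15 -0.04 0 1; -0.07 -0.14 -0.05 0 1; -0.09 -0.14 -0.06 0 1; -0.1 -0.12 -0.06 0 1; 0 0 0 0 1'
```

```text
clock: 17.28
eef_pos: [590.2, 93.4, 183.0]
eef_rot: [3.141, 0.001, 0.082]
wrist_force: [-0.1, -0.5, -0.5]
finger_gap: 17.3
finger_force: 8.0
```

```bash
python3 -m handwheel '-0.11 -0.11 -0.07 0 1; -0.12 -0.1 -0.07 0 1; -0.13 -0.08 -0.08 0 1; -0.13 -0.07 -0.08 0 1; -0.14 -0.05 -0.08 0 1; -0.14 -0.04 -0.08 0 1; -0.15 -0.02 -0.08 0 1; 0 0 0 0 1'
```

```text
clock: 17.95
eef_pos: [552.9, 75.2, 161.1]
eef_rot: [3.141, 0.002, 0.082]
wrist_force: [0.7, -2.0, -2.6]
finger_gap: 17.6
finger_force: 8.0
```

```bash
python3 -m handwheel '-0.06 0 -0.03 0 1; 0 0 0 0 1'; python3 -m handwheel '-0.06 0 -0.03 0 1; 0 0 0 0 1'; python3 -m handwheel '-0.06 0 -0.03 0 1; 0 0 0 0 1'
```

```text
clock: 18.12
eef_pos: [551.6, 75.1, 160.3]
eef_rot: [3.14, 0.001, 0.082]
wrist_force: [2.2, -4.8, -3.7]
finger_gap: 17.6
finger_force: 8.0
clock: 18.28
eef_pos: [550.2, 75.0, 159.7]
eef_rot: [3.14, -0.002, 0.082]
wrist_force: [6.9, -6.0, -2.3]
finger_gap: 17.7
finger_force: 8.0
clock: 18.45
eef_pos: [548.5, 74.9, 159.3]
eef_rot: [3.14, -0.004, 0.082]
wrist_force: [9.3, -6.2, 2.6]
finger_gap: 17.8
finger_force: 8.0
```

```bash
python3 -m handwheel '0 0 0 0 0.5; 0 0 0 0 0.5; 0 0 0 0 0.5; 0 0 0.4 0 0.5; 0 0 0.8 0 0.5; 0 0 0.9 0 0.5; 0 0 0.8 0 0.5; -0.3 -0.9 0 0 0.5; -0.3 -0.9 0 0 0.5; -0.3 -0.9 0 0 0.5; -0.3 -0.9 0 0 0.5; 0 0 0 0 0.5'
python3 - <<'E'
from fit import *
p,d=snap('scene','s8');t,e=snap('top','t8')
cv2.imwrite('pics/s8c.png',np.hstack([cv2.resize(p[165:225,260:330],(420,360),interpolation=cv2.INTER_CUBIC),cv2.resize(t[180:255,190:250],(360,360),interpolation=cv2.INTER_CUBIC)])[:,:,::-1])
q=(436.1,100.9,.083)
def redc(im,r0,r1,c0,c1):
    h=cv2.cvtColor(im,cv2.COLOR_RGB2HSV).astype(int);m=(h[...,1]>180)&((h[...,0]<6)|(h[...,0]>174))&(h[...,2]>120)
    z=np.zeros_like(m);z[r0:r1,c0:c1]=1;v,u=np.nonzero(m&z);return u.mean(),v.mean(),len(u)
print('top',redc(t,180,225,185,245))
t0=np.load('pics/t7.npz')['p'];print('initial top',redc(np.load('pics/top0.npz')['p'],180,225,185,245))
for th in(-.1,0,.1,.2,.262):print(th,px(seat(knob(th,41),q)),px2(seat(knob(th,41),q)))
E
```

```text
clock: 19.45
eef_pos: [497.4, -72.6, 274.4]
eef_rot: [3.141, 0.001, 0.078]
wrist_force: [0.2, 0.3, 0.8]
finger_gap: 47.1
finger_force: 0.0
top (np.float64(224.36666666666667), np.float64(199.43333333333334), 60)
initial top (np.float64(222.71698113207546), np.float64(193.60377358490567), 53)
-0.1 [224.5610329  200.98737288] [286.3038574 179.427804 ]
0 [224.38790372 198.8070727 ] [286.1100442  180.04793389]
0.1 [223.97465334 196.64462691] [286.13355233 180.69247696]
0.2 [223.3240403  194.52187928] [286.37798977 181.35542481]
0.262 [222.80363955 193.23523938] [286.64122043 181.77289758]
```

View pics/s8c.png

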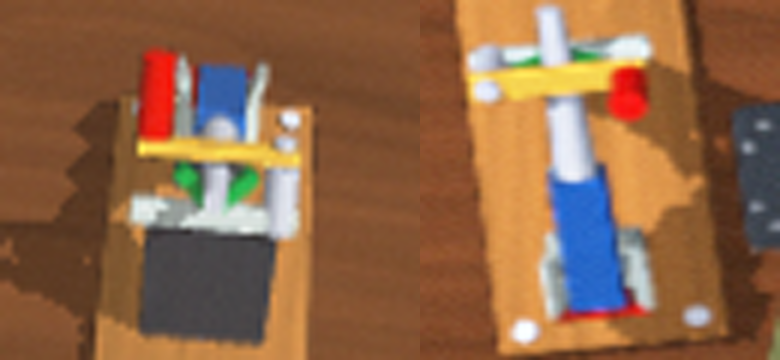

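Run:
```python
from fit import *
from scipy.ndimage import map_coordinates
q=(436.1,100.9,.083)
t=np.load('pics/t8.npz')['p'].astype(float)
def prof(im,f,xs):
    U=np.array([f(x) for x in xs]);return np.array([map_coordinates(im[...,k],[U[:,1],U[:,0]],order=1) for k in range(3)]).T
# seated: along top flat z=14, averaged over y
for name,im,F,xs in(('seat',t,lambda y:(lambda x:px(seat((x,y,14),q))),np.arange(-20,110,1.)),
 ('bench',np.load('pics/top0.npz')['p'].astype(float),lambda y:(lambda x:px(np.array([424+x,-221+y,28.]))),np.arange(-20,110,1.))):
    a=np.mean([prof(im,F(y),xs) for y in(-6,-3,0,3,6)],0)
    b=a[:,2]-a[:,0];hi=np.median(b[(xs>30)&(xs<70)])
    L=[np.interp(0.5*hi+.5*b[xs<-8].mean()*0,b[xs<30],xs[xs<30])];
    R=xs[xs>70][np.argmax(b[xs>70]<.5*hi)]
    print(name,'butt',L,'shoulder',R); print([(int(x),a[i].astype(int).tolist()) for i,x in enumerate(xs) if -14<=x<=8 and x%2==0])
```

```text
seat butt [np.float64(2.5250404202101895)] shoulder 93.0
[(-14, [209, 142, 72]), (-12, [203, 138, 70]), (-10, [198, 134, 68]), (-8, [199, 124, 63]), (-6, [201, 99, 48]), (-4, [198, 71, 44]), (-2, [187, 46, 53]), (0, [150, 62, 113]), (2, [107, 85, 172]), (4, [66, 98, 196]), (6, [44, 105, 206]), (8, [39, 105, 205])]
bench butt [np.float64(0.28632763404563055)] shoulder 90.0
[(-14, [128, 72, 41]), (-12, [126, 71, 40]), (-10, [125, 70, 40]), (-8, [123, 70, 40]), (-6, [110, 61, 32]), (-4, [97, 55, 36]), (-2, [84, 52, 58]), (0, [71, 86, 148]), (2, [59, 116, 218]), (4, [51, 130, 235]), (6, [49, 130, 236]), (8, [48, 128, 234])]
```

Run:
```python
from fit import *
from scipy.ndimage import map_coordinates
q=(436.1,100.9,.083)
for nm in('top0','t8'):
    im=np.load(f'pics/{nm}.npz')['p'].astype(float)
    for zz,lab in((-14,'floor line'),(10,'stop top line')):
        xs=np.arange(-16,17,2.);a=0
        for y in(-6,-3,0,3,6):
            U=np.array([px(seat((x,y,zz),q)) for x in xs]);a=a+np.array([map_coordinates(im[...,k],[U[:,1],U[:,0]],order=1) for k in range(3)]).T/5
        print(nm,lab,[(int(x),(c[0]-c[1]).round().astype(int),c[2].astype(int)) for x,c in zip(xs,a)])
```

```text
top0 floor line [(-16, np.int64(183), np.int64(26)), (-14, np.int64(188), np.int64(23)), (-12, np.int64(178), np.int64(21)), (-10, np.int64(165), np.int64(20)), (-8, np.int64(150), np.int64(18)), (-6, np.int64(133), np.int64(20)), (-4, np.int64(111), np.int64(28)), (-2, np.int64(73), np.int64(66)), (0, np.int64(36), np.int64(111)), (2, np.int64(8), np.int64(149)), (4, np.int64(-7), np.int64(174)), (6, np.int64(-12), np.int64(185)), (8, np.int64(-13), np.int64(190)), (10, np.int64(-13), np.int64(194)), (12, np.int64(-12), np.int64(196)), (14, np.int64(-11), np.int64(199)), (16, np.int64(-11), np.int64(202))]
top0 stop top line [(-16, np.int64(67), np.int64(71)), (-14, np.int64(65), np.int64(68)), (-12, np.int64(64), np.int64(67)), (-10, np.int64(78), np.int64(61)), (-8, np.int64(105), np.int64(49)), (-6, np.int64(140), np.int64(38)), (-4, np.int64(171), np.int64(29)), (-2, np.int64(184), np.int64(25)), (0, np.int64(184), np.int64(22)), (2, np.int64(172), np.int64(19)), (4, np.int64(157), np.int64(17)), (6, np.int64(139), np.int64(16)), (8, np.int64(120), np.int64(21)), (10, np.int64(9
[... 662 characters left out ...]
int64(199)), (14, np.int64(-64), np.int64(199)), (16, np.int64(-63), np.int64(200))]
t8 stop top line [(-16, np.int64(66), np.int64(71)), (-14, np.int64(64), np.int64(69)), (-12, np.int64(63), np.int64(67)), (-10, np.int64(79), np.int64(60)), (-8, np.int64(106), np.int64(46)), (-6, np.int64(130), np.int64(44)), (-4, np.int64(137), np.int64(58)), (-2, np.int64(79), np.int64(123)), (0, np.int64(15), np.int64(176)), (2, np.int64(-39), np.int64(199)), (4, np.int64(-62), np.int64(206)), (6, np.int64(-67), np.int64(205)), (8, np.int64(-66), np.int64(203)), (10, np.int64(-64), np.int64(202)), (12, np.int64(-64), np.int64(202)), (14, np.int64(-64), np.int64(202)), (16, np.int64(-64), np.int64(201))]
```

```bash
python3 -c "
from cell import *
print(sign_off())"
```

```text
the job is handed in; nothing more can be done
None
```

The job is handed in at about 20 s of the 69 s: the mandrel lies with its blue end against the red stop (about 0.5 mm in the last picture) and its bar in the green fork, the keeper is swung closed across it (within about 0.03 rad), and the arm stands clear, having touched neither the mallet, the tin nor the box.

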